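# Stack tapered sample ingots head-to-tail and crosswise

## Task

Finish the stack of sample ingots on the green board, in flat layers. First tip the red-marked ingot, which lies on its sloping side, over onto its narrow face without lifting it off the board, and push it sideways so that it nests snugly against the plain ingot and the plain ingot is fully home against the leaning orange backstop; then, on top and crosswise to these two, lay the blue-marked ingot wide face down and the yellow-marked ingot narrow face down, snugly side by side with their ends in line and centred over the lower layer. Leave the beaker, the jar and the spatula where they are.

Things in the scene. Friction and masses are not known exactly. Their poses are not given: they have to be found in the camera images.
- board: Fixed green board 220 (x) x 140 (y) x 12 mm; origin: centre of underside. Near its +x (far) end a orange backstop, 120 mm wide, 24 mm high, 10 mm thick, leans 15 degrees over the board like an ingot's side; its face meets the board's top at x = 100 mm. Plain ingot home: middle at x = 79 mm; red nested: x = 45 mm. Board yaw within 20 degrees of the robot's x.
- ingot_plain: Plain aluminium ingot, 0.12-0.25 kg: trapezoid bar 66 mm long, ends flat and upright, wide face 42 mm, narrow face 26 mm, 30 mm between them, sides sloping 15 degrees. Origin: its middle, 15 mm from both faces; x (or -x) along its length, z from wide to narrow face. Starts loose on the board wide face down, length along board y within 5 degrees, 4-16 mm off the backstop.
- ingot_red: Aluminium ingot, same size and axes as the plain one. Red band. Starts on the board on a sloping side, wide face to board -x, top edge 41 mm over the board, narrow face to the plain ingot's foot 30-58 mm away. A push to +x over 30 mm up tips it about its foot (11 mm ahead of its middle); past 40 degrees it falls onto its narrow face, middle 24 mm ahead. Nesting and closing up needs under 15 N.
- ingot_blue: Aluminium ingot, same size and axes as the plain one. Blue band round its middle. Starts on the bench on one side of the board, wide face down, length within 30 degrees of the robot's x. It slides easily once on top of the stack.
- ingot_yellow: Aluminium ingot, same size and axes as the plain one. Yellow band round its middle. Starts on the bench on the other side of the board, narrow face down (z points down), length within 30 degrees of the robot's x. Blue and yellow may change sides.
- beaker: Bystander: open glass beaker, 66 mm across, 75 mm high, origin at the centre of its underside.
- jar: Bystander: amber jar with white cap, 52 mm across, 65 mm high, origin at the centre of its underside.
- spatula: Bystander: flat spatula lying on the bench roughly along x, 180 mm long, origin near its middle.
Things that resemble listed ones, but are neither listed nor needed, are in the scene too. Leave any black look-alike of the ingot_blue alone. Leave any black look-alike of the ingot_plain alone.

How it is judged:
On the way:
1. the lower layer is closed: the red ingot rests on its narrow face on the board, nested against the plain ingot, which is home against the backstop (angle between ingot_plain's own z axis and vertical below 0.07 rad and angle between ingot_red's own z axis and vertical above 3.07 rad and x of ingot_plain in the frame of board between 0.0755 and 0.083 m and x of ingot_red in the frame of board between 0.0405 and 0.049 m and z of ingot_plain in the frame of board between 0.024 and 0.03 m and z of ingot_red in the frame of board between 0.024 and 0.03 m and angle between the x axis of ingot_plain and the y axis of board, either way round below 0.07 rad and angle between the x axis of ingot_red and the x axis of ingot_plain, either way round below 0.06 rad and y of ingot_plain in the frame of board between -0.03 and 0.03 m and x of ingot_red in the frame of ingot_plain between -0.016 and 0.016 m), for 0.3 s.
At the end, for the whole second after the job is handed in: Plain within 3.5 mm of home, red inverted within 4.5 mm of nested, parallel; on top, level and crosswise within 7 degrees: blue wide down, yellow narrow down, middles 30 to 39 mm apart, ends in line within 12 mm, within 15 mm of the lower layer's middle; all at rest (all of step 1 and angle between ingot_blue's own z axis and vertical below 0.06 rad and angle between ingot_yellow's own z axis and vertical above 3.08 rad and z of ingot_blue in the frame of board between 0.0535 and 0.061 m and z of ingot_yellow in the frame of board between 0.0535 and 0.061 m and angle between the x axis of ingot_blue and the x axis of board, either way round below 0.12 rad and angle between the x axis of ingot_yellow and the x axis of ingot_blue, either way round below 0.07 rad and x of ingot_blue in the frame of board between 0.043 and 0.073 m and x of ingot_yellow in the frame of ingot_blue between -0.012 and 0.012 m and (y of ingot_yellow in the frame of ingot_blue between 0.03 and 0.039 m or y of ingot_yellow in the frame of ingot_blue between -0.039 and -0.03 m) and linear speed of each of ingot_plain, ingot_red, ingot_blue, ingot_yellow below 0.02 m/s and angular speed of each of ingot_plain, ingot_red, ingot_blue, ingot_yellow below 0.2 rad/s); the robot touches nothing.
It fails at once if the red ingot is lifted off the board (its middle more than 50 mm above the bench) (height (world z) of ingot_red above 0.05 m).
It fails at once if the beaker, the jar or the spatula is moved more than 20 mm, or one is knocked over (distance of any of beaker, jar, spatula from where it was at the start of the episode above 0.02 m or angle between any of beaker, jar's own z axis and vertical above 0.3 rad).
It also fails if it takes over 70 s, if anything falls off the work surface, if the arm or the gripper's body presses on something with over 40 N, if the wrist force passes 120 N, or if a joint passes its speed limit or range.

## Robot

A 7-joint arm with a two-finger parallel gripper is mounted at the origin on the work surface. World frame = base frame: x ahead of the robot, y to its left, z up, the work surface at z = 0. Lengths are in m, angles in rad, forces in N, time in s.
With the tool pointing down it reaches from about 0.4 to 0.9 m from the base axis. Payload 5.5 kg.
Tool frame: the origin (TCP) lies midway between the tips of the shut fingers; the grasp point (between the pads) lies 19 mm behind it (manip.grip_depth is the distance from the TCP to the grasp point, in m); z points along the fingers, x is the direction in which the jaws open and shut, and the axes are right-handed (so a half turn about z gives the same grasp; the last joint's range is limited). The gripper opens to 92 mm and grips with 3 to 60 N. Pads are 19 mm wide; open, the fingers measure 130 mm over their backs; the gripper's body (75 mm by 190 mm) begins 47 mm behind the grasp point.
Start: joints at [1.502, 0.501, -0.427, 1.55, 0.221, 1.138, -0.21], TCP at [0.212, -0.615, 0.227] pointing down, gripper open.
Joint ranges: [-2.88, 2.88], [-0.31, 2.03], [-1.54, 1.56], [0.2, 2.42], [-1.41, 4.55], [0.19, 2.02], [-2.57, 2.57]. Speed limits (rad/s): [2.57, 2.57, 3.14, 3.14, 3.14, 3.14, 3.14].

## Interface

Orientations are given as a unit quaternion [x, y, z, w].
In Python, from bench import manip, effector, viewer gives the robot as it stands. Calls block until the motion is done:
- manip.move_pose(position, orientation): joint-space move of the TCP to a pose.
- manip.servo_line(position, ori=None, vel=0.15): straight line of the TCP; ori=None keeps the orientation; vel is the mean speed in m/s.
- manip.movej(angles): joint-space move.
- effector.open_jaws() and effector.close(f_grip=None): open the fingers fully, or close them until they stop; f_grip is the grip in N (None keeps the last).
- manip.sleep(seconds).
- manip.solve_ik(position, orientation): joint angles nearest the present ones, or None.
- viewer.get_image(name): name is "scene" or "side" or "wrist"; returns the picture (480x640x3 uint8, red, green, blue); there is no depth.
- viewer.get_calibration(name): a dict with "vfov" (degrees; the focal length in pixels is half the picture's height over the tangent of half this angle, whatever the lens; pixels are square), "cx", "cy" (the principal point, pixels), "dist_coeffs" ([k1, k2, p1, p2, k3] as OpenCV has them; the pictures are not rectified), "eye" and "attitude" of the camera in the world. Camera axes: x right, y down, z forward; pixel columns grow to the right and rows downward; lengths in m; the calibration is good to about 2 mm. A picture is of the moment at which its call begins: read the wrist's pose just before it. get_calibration takes no time and is no camera call; for the wrist camera it gives the pose at the moment of the call.
A pose or a line that the arm cannot do raises manip.PlanningError and nothing moves.
- manip.hand_in(): hands the job in, once; it reports no verdict.
Readings, each from a call of its own:
- manip.current_clock(): time.
- manip.current_q(): joint angles.
- manip.current_joint_velocities(): joint speeds.
- manip.current_tau(): joint torques, N m.
- manip.current_tool_pos(): TCP position.
- manip.current_tcp_rot(): TCP orientation.
- manip.current_force(): force on the tool from outside, world axes, zero at the start.
- manip.current_wrist_torque(): the same for the moment, N m.
- manip.current_finger_gap(): finger opening in m.
Only numpy, scipy, OpenCV 4.12 (cv2) and the standard library are available. Lean on these libraries where they do the work, as an engineer would, in place of code of your own. Each camera call takes 0.05 s, during which the arm holds its last target.

## Working session

There is one attempt and no reset: what is moved stays moved. The work goes in short steps, each a Python script; the robot and the scene stay as the last script left them, time stands still between calls to the robot, and variables do not carry over. Pictures are saved under pics/ and viewed, and the job is handed in when it is done.

```bash
ls; mkdir -p pics
python3 - <<'E'
from bench import manip, effector, viewer
import cv2
for n in ["scene","side","wrist"]:
    im=viewer.get_image(n); cv2.imwrite(f"pics/{n}0.png",im[:,:,::-1]); print(n,viewer.get_calibration(n))
print(manip.current_clock(),manip.current_tcp_rot(),manip.grip_depth,manip.current_finger_gap(),manip.current_force())
E
```

```text
pics
scene {'vfov': 57.35852430422892, 'cx': 324.78351643658397, 'cy': 236.15003145554041, 'dist_coeffs': array([-0.03754022,  0.        ,  0.        ,  0.        ,  0.        ]), 'eye': array([1.22859937, 0.09804432, 0.76385819]), 'attitude': array([ 0.62944474,  0.69530998, -0.25769326, -0.23224457])}
side {'vfov': 46.99523450001676, 'cx': 313.13937891130126, 'cy': 236.39969179354551, 'dist_coeffs': array([-0.07228403,  0.        ,  0.        ,  0.        ,  0.        ]), 'eye': array([0.44091117, 0.93158309, 1.11898668]), 'attitude': array([-0.08193991,  0.93316997, -0.34874746,  0.02923816])}
wrist {'vfov': 60.78674779405125, 'cx': 320.0815126590461, 'cy': 243.31831627083315, 'dist_coeffs': array([0.01791395, 0.        , 0.        , 0.        , 0.        ]), 'eye': array([ 0.27570594, -0.59206715,  0.38420428]), 'attitude': array([ 0.8074717 , -0.57564768, -0.07564326,  0.10439015])}
0.15 [ 8.14175940e-01 -5.80617730e-01 -6.06342430e-04 -4.72427405e-04] 0.0188 0.09159031760337027 [-0.44967302  0.36627453 -0.75014173]
```

View pics/scene0.png

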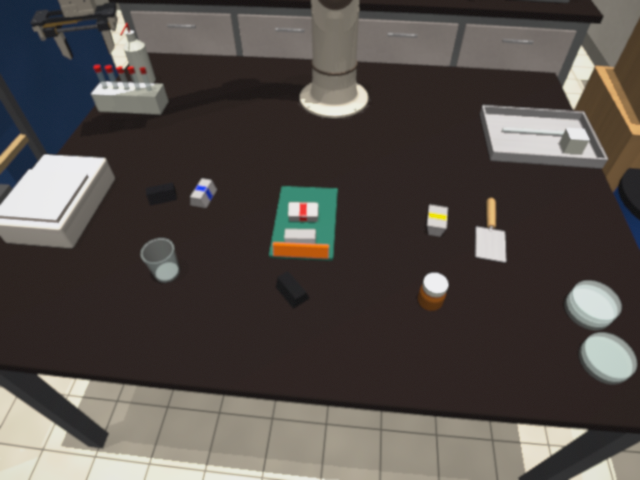

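View pics/side0.png

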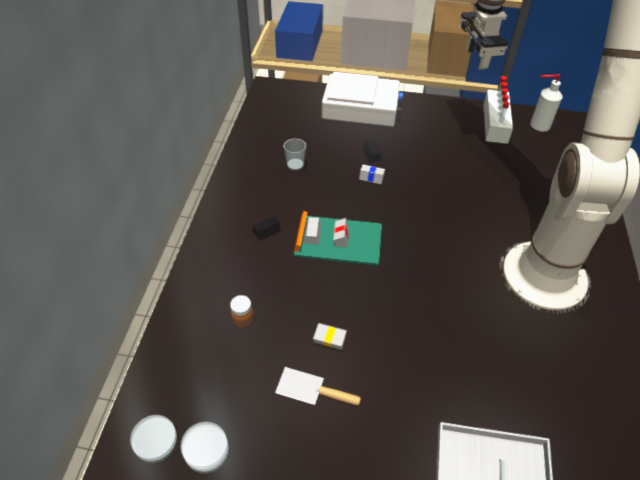

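View pics/wrist0.png

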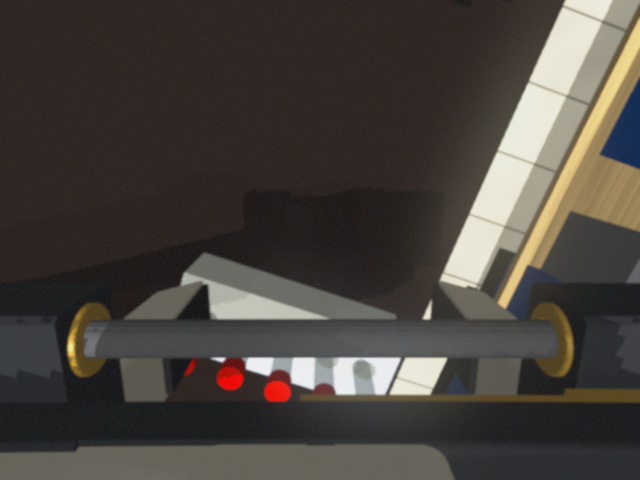

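```bash
cat > h.py <<'E'
from bench import manip, effector, viewer
import numpy as np, cv2
from scipy.spatial.transform import Rotation as R
def cam(c):
    f=240/np.tan(np.radians(c["vfov"])/2)
    return np.array([[f,0,c["cx"]],[0,f,c["cy"]],[0,0,1]]),np.array(c["dist_coeffs"]),np.array(c["eye"]),R.from_quat(c["attitude"]).as_matrix()
def onplane(c,px,z):
    K,d,e,A=cam(c); px=np.asarray(px,float).reshape(-1,1,2)
    n=cv2.undistortPoints(px,K,d).reshape(-1,2)
    r=np.c_[n,np.ones(len(n))]@A.T
    t=(z-e[2])/r[:,2]
    return e+r*t[:,None]
def proj(c,P):
    K,d,e,A=cam(c); P=(np.atleast_2d(P)-e)@A
    return cv2.projectPoints(P,np.zeros(3),np.zeros(3),K,d)[0].reshape(-1,2)
def hsv(im): return cv2.cvtColor(im,cv2.COLOR_RGB2HSV)
RNG={'blue':((110,120,60),(130,255,255)),'yellow':((25,120,80),(35,255,255)),'red':((0,150,80),(4,255,255)),'green':((70,90,40),(92,255,255)),'orange':((6,180,80),(18,255,255))}
def mask(im,n): return cv2.inRange(hsv(im),*RNG[n])
def blobs(m,amin=15):
    n,l,s,c=cv2.connectedComponentsWithStats(m)
    return [(c[i],s[i]) for i in range(1,n) if s[i][4]>=amin]
def down(yaw): # tool down, tool x axis at world yaw
    return (R.from_euler('z',yaw)*R.from_quat([1,0,0,0])).as_quat()
def shot(n,fn=None):
    c=viewer.get_calibration(n); im=viewer.get_image(n)
    if fn: cv2.imwrite(f"pics/{fn}.png",im[:,:,::-1])
    return c,im
E
python3 - <<'E'
from h import *
for n in ["scene","side"]:
    c=viewer.get_calibration(n); im=cv2.imread(f"pics/{n}0.png")[:,:,::-1].copy()
    for k in RNG:
        for ce,s in blobs(mask(im,k)):
            z={'green':.012,'orange':.03,'red':.045}.get(k,.03)
            print(n,k,ce.round(1),s,onplane(c,ce,z)[0].round(3))
for n,px in [("scene",[437,220]),("scene",[203,193]),("scene",[305,222]),("scene",[162,193]),("scene",[162,260]),("scene",[292,290]),("scene",[433,292]),("scene",[491,230])]:
    print(px,onplane(viewer.get_calibration(n),px,.02)[0].round(3))
E
```

```text
scene blue [204.4 190.8] [196 186  17  13  83] [ 0.487 -0.271  0.03 ]
scene blue [626.8 220.1] [614 189  26  60  90] [0.485 0.725 0.03 ]
scene yellow [437.4 215.8] [428 213  20   7  90] [0.516 0.286 0.03 ]
scene red [97.3 68.4] [95 66  5  6 24] [-0.034 -0.782  0.045]
scene red [108.4  68.6] [106  66   5   6  21] [-0.036 -0.744  0.045]
scene red [120.   69.5] [117  67   7   6  26] [-0.033 -0.703  0.045]
scene red [130.2  69.3] [127  66   7   8  37] [-0.037 -0.669  0.045]
scene red [142.4  69.8] [140  68   5   5  20] [-0.036 -0.627  0.045]
scene red [302.8 209.2] [300 204   6  11  56] [ 0.54  -0.022  0.045]
scene red [302.5 218.9] [300 218   6   3  16] [ 0.57  -0.019  0.045]
scene green [308.2 212.7] [ 271  186   67   74 2319] [ 0.519 -0.014  0.012]
scene green [270.1 251.3] [269 245   3  13  31] [ 0.643 -0.082  0.012]
scene orange [300.5 250.1] [274 243  54  15 684] [ 0.647 -0.014  0.03 ]
scene orange [431.  300.7] [420 289  25  20 224] [0.748 0.258 0.03 ]
side blue [298.4  30.5] [ 276    2   46   58 2205] [ 0.844 -1.044  0.03 ]
side blue [371.3 173.8] [368 167   8  15  76] [ 0.477 -0.267  0.03 ]
side yellow [329.3 334.3] [324 326  12  18 121] [0.515 0.283 0.03 ]
side red [504.1  90.5] [500  76   9  32 147] [ 0.073 -0.751  0.045]
side red [340.7 229. ] [335 226  13  10  50] [ 0.533 -0.025  0.045]
side green [346.3 243.2] [ 294  217   88   49 2512] [ 0.515 -0.008  0.012]
side orange [300.5 230.2] [295 211  13  40 207] [ 0.639 -0.016  0.03 ]
[437, 220] [0.52  0.287 0.02 ]
[203, 193] [ 0.485 -0.277  0.02 ]
[305, 222] [ 0.556 -0.016  0.02 ]
[162, 193] [ 0.495 -0.378  0.02 ]
[162, 260] [ 0.696 -0.307  0.02 ]
[292, 290] [ 0.744 -0.018  0.02 ]
[433, 292] [0.721 0.265 0.02 ]
[491, 230] [0.539 0.407 0.02 ]
```

```bash
cat >> h.py <<'E'
TC_R=None
def camtool():
    c=viewer.get_calibration("wrist"); Rt=R.from_quat(manip.current_tcp_rot()).as_matrix()
    A=R.from_quat(c["attitude"]).as_matrix()
    return Rt.T@(c["eye"]-manip.current_tool_pos()),Rt.T@A
def fakecal(pos,quat,tc,c):
    Rt=R.from_quat(quat).as_matrix(); c=dict(c); c["eye"]=pos+Rt@tc[0]; c["attitude"]=R.from_matrix(Rt@tc[1]).as_quat(); return c
E
python3 - <<'E'
from h import *
tc=camtool(); print(tc)
c=viewer.get_calibration("wrist")
def tcpfor(P,px,z,yaw):
    q=down(yaw); c0=fakecal(np.array([0,0,z]),q,tc,c); o=onplane(c0,px,P[2])[0]
    return np.array([P[0]-o[0],P[1]-o[1],z]),q
for nm,P in [('blue',[.485,-.277,.02]),('board',[.55,-.015,.02]),('yel',[.518,.287,.02])]:
  for yaw in (-np.pi/2,np.pi/2,0,np.pi):
    p,q=tcpfor(P,[320,140],.2,yaw); s=manip.solve_ik(p,q); print(nm,round(yaw,2),p.round(3),None if s is None else s.round(2))
E
```

```text
(array([-1.12894503e-04, -6.78631508e-02, -1.58302420e-01]), array([[ 9.99999902e-01,  1.64142333e-04, -4.11455889e-04],
       [-5.34601898e-05,  9.66746781e-01,  2.55735525e-01],
       [ 4.39750682e-04, -2.55735478e-01,  9.66746695e-01]]))
blue -1.57 [ 0.421 -0.277  0.2  ] [ 1.03  0.29 -0.58  1.93  0.19  0.97 -1.22]
blue 1.57 [ 0.549 -0.277  0.2  ] [ 1.15  0.66 -1.05  1.66  0.62  1.19  1.52]
blue 0 [ 0.485 -0.341  0.2  ] [ 1.15  0.51 -0.79  1.72  0.4   1.08  0.24]
blue 3.14 [ 0.485 -0.213  0.2  ] [-0.51  0.51  1.14  1.92 -0.53  1.06 -2.29]
board -1.57 [ 0.486 -0.015  0.2  ] [ 0.85  0.38 -1.04  1.97  0.38  1.01 -1.94]
board 1.57 [ 0.614 -0.015  0.2  ] [ 0.68  0.64 -1.01  1.66  0.58  1.17  1.1 ]
board 0 [ 0.55  -0.079  0.2  ] [ 0.84  0.51 -0.97  1.81  0.47  1.08 -0.3 ]
board 3.14 [0.55  0.049 0.2  ] [ 0.78  0.69 -1.3   1.81  0.72  1.21  2.41]
yel -1.57 [0.454 0.287 0.2  ] [-0.44  0.31 -0.21  1.87  0.07  0.97 -2.25]
yel 1.57 [0.582 0.287 0.2  ] [ 0.28  0.89 -1.3   1.56  0.87  1.37  0.46]
yel 0 [0.518 0.223 0.2  ] [ 0.45  0.72 -1.3   1.78  0.74  1.23 -1.06]
yel 3.14 [0.518 0.351 0.2  ] [ 0.17  0.84 -1.3   1.63  0.84  1.33  1.88]
```

Run:
```python
from h import *
t=manip.current_clock()
manip.move_pose([.485,-.341,.2],down(0)); print(manip.current_clock()-t)
c,im=shot("wrist","w_blue"); np.save("c_blue.npy",c,allow_pickle=True)
t=manip.current_clock()
manip.move_pose([.614,-.015,.2],down(np.pi/2)); print(manip.current_clock()-t)
c,im=shot("wrist","w_board"); np.save("c_board.npy",c,allow_pickle=True)
print(manip.current_clock())
```

```text
1.4417
1.3166
3.0083
```

View pics/w_blue.png

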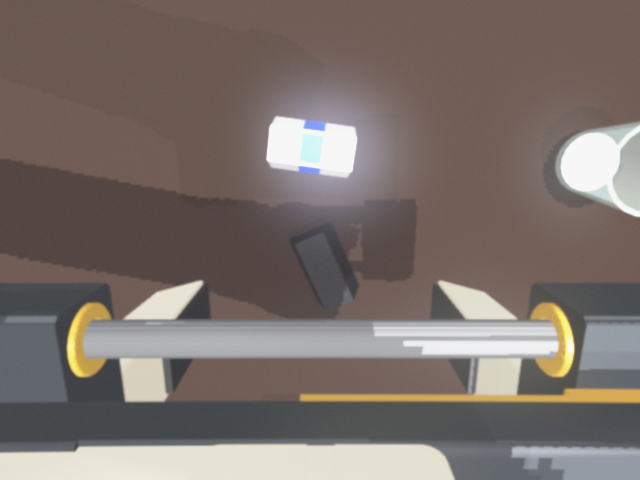

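View pics/w_board.png

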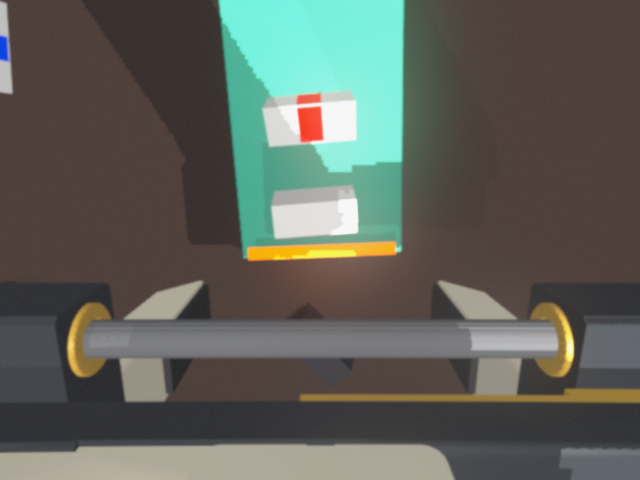

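```bash
cat > m.py <<'E'
from h import *
c=np.load("c_board.npy",allow_pickle=True).item(); im=cv2.imread("pics/w_board.png")[:,:,::-1].copy()
H=hsv(im); g=((H[:,:,0]>70)&(H[:,:,0]<98)&(H[:,:,1]>70)&(H[:,:,2]>60)).astype(np.uint8)*255
L=[];Rr=[]
for y in range(10,235,5):
    xs=np.where(g[y]>0)[0]
    if len(xs)>20: L.append((xs[0]-.5,y)); Rr.append((xs[-1]+.5,y))
Lp=onplane(c,L,.012)[:,:2]; Rp=onplane(c,Rr,.012)[:,:2]
def fit(p):
    v=cv2.fitLine(p.astype(np.float32),cv2.DIST_HUBER,0,.001,.001).ravel(); d=v[:2]*np.sign(v[0]); return d,v[2:],np.arctan2(d[1],d[0]),np.abs((p-v[2:])@[-d[1],d[0]]).max()
l=fit(Lp); r=fit(Rp); print("left",l,"right",r)
n=np.array([-np.sin(l[2]),np.cos(l[2])]); print("width",(Lp-Rp)@n)
ys,xs=np.where(g>0); print("green max row",[ (x,np.where(g[:,x]>0)[0].max()) for x in (244,250,320,394,398,400)])
o=mask(im,'orange'); 
cs=max(cv2.findContours(o,0,2)[0],key=cv2.contourArea); print("orange",cv2.boxPoints(cv2.minAreaRect(cs)))
w=((H[:,:,1]<60)&(H[:,:,2]>110)).astype(np.uint8)*255; w[280:]=0
w|=cv2.inRange(H,(0,120,80),(5,255,255))
for ct in cv2.findContours(w,0,2)[0]:
    if cv2.contourArea(ct)>500: print(cv2.contourArea(ct),cv2.approxPolyDP(ct,4,True).reshape(-1,2).tolist())
cv2.imwrite("pics/board_zoom.png",cv2.resize(im[60:270,200:430],None,fx=3,fy=2.8,interpolation=cv2.INTER_CUBIC)[:,:,::-1])
E
python3 m.py
```

```text
left (array([0.9992635, 0.0383713], dtype=float32), array([ 0.52241546, -0.09122623], dtype=float32), np.float32(0.038380723), np.float64(0.0005330847147949262)) right (array([0.9995322 , 0.03058294], dtype=float32), array([0.5351969 , 0.05010352], dtype=float32), np.float32(0.030587712), np.float64(0.0006015410405337919))
width [-0.14125815 -0.14168013 -0.14058656 -0.14100783 -0.14066755 -0.14109036
 -0.14074701 -0.14117137 -0.14082491 -0.1412508  -0.14090118 -0.14132862
 -0.1409758  -0.14140477 -0.1410487  -0.14069025 -0.14032848 -0.1407581
 -0.1411897  -0.1408241  -0.14125722 -0.1408882  -0.14132284 -0.14095036
 -0.14138651 -0.14101051 -0.14144818 -0.14106863 -0.1406866  -0.14030087
 -0.140739   -0.14034959 -0.14078921 -0.14039607 -0.14000039 -0.13960083
 -0.14004078 -0.14048279 -0.14007878 -0.14052226 -0.14011432 -0.13970303
 -0.14014737 -0.13973206 -0.14017786]
green max row [(244, np.int64(258)), (250, np.int64(245)), (320, np.int64(241)), (394, np.int64(239)), (398, np.int64(252)), (400, np.int64(251))]
orange [[247.92468 259.95865]
 [248.      258.00003]
 [274.      259.00003]
 [273.92468 260.95865]]
4106.5 [[352, 185], [275, 191], [274, 237], [356, 233]]
4434.5 [[350, 91], [267, 98], [262, 110], [269, 146], [354, 140], [356, 102]]
613.5 [[0, 1], [0, 34], [8, 37], [10, 59], [0, 61], [0, 92], [12, 93], [7, 5]]
```

```bash
python3 -c "
import cv2
im=cv2.imread('pics/w_blue.png'); cv2.imwrite('pics/blue_zoom.png',cv2.resize(im[100:200,240:380],None,fx=5,fy=5,interpolation=cv2.INTER_CUBIC))"
```

```text
(no output)
```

View pics/board_zoom.png

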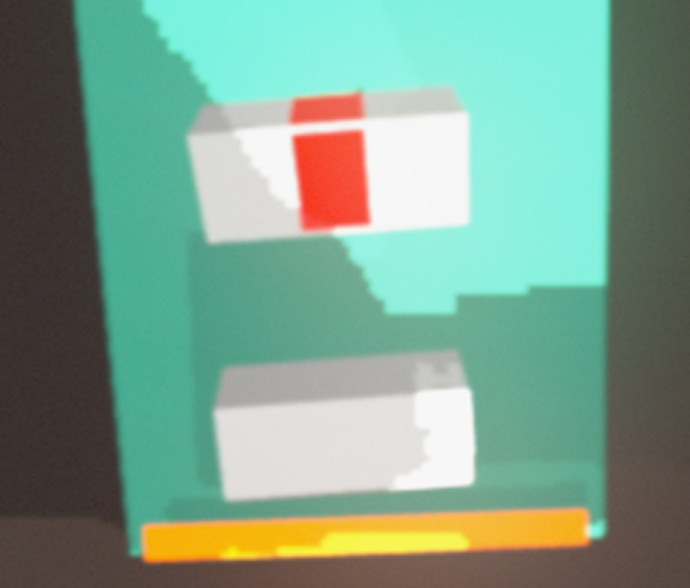

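View pics/blue_zoom.png

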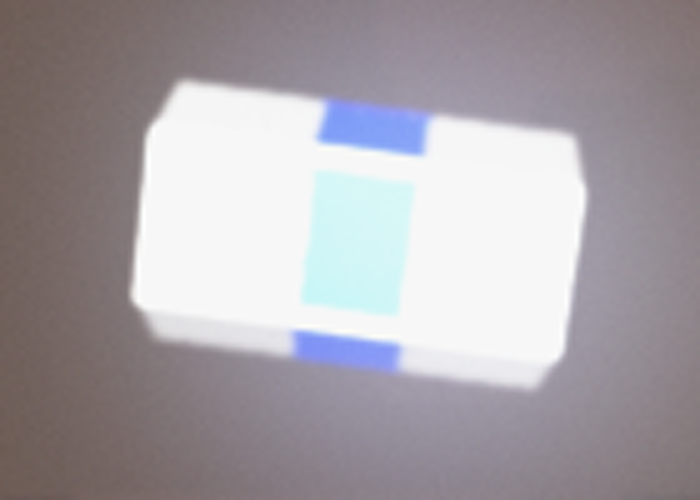

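```bash
cat > m2.py <<'E'
from h import *
c=np.load("c_board.npy",allow_pickle=True).item()
Z=lambda p:[(200+x/3,60+y/2.8) for x,y in p]
def rel(P): # to board frame
    return (P[:,:2]-O)@np.array([[np.cos(a),-np.sin(a)],[np.sin(a),np.cos(a)]])
a=.0345
F=onplane(c,Z([(130,555),(605,537)]),.012)[:,:2]
d=F[1]-F[0]; print("far edge",F,np.linalg.norm(d),"yaw",np.arctan2(-d[0],d[1]))
O=F.mean(0)-.11*np.array([np.cos(a),np.sin(a)]); print("O",O)
print("orange top?",rel(onplane(c,Z([(142,525),(588,509)]),.036)))
for nm,p,z in [("red top",[(190,135),(468,112)],.053),("red narrow up",[(208,242),(468,222)],.037),("red back",[(205,105),(455,88)],.012),("plain top",[(215,408),(470,388),(475,485),(224,500)],.042),("plain back",[(222,368),(460,350)],.012)]:
    b=rel(onplane(c,Z(p),z)); print(nm,b.round(4).tolist(),"len",np.linalg.norm(b[1]-b[0]).round(4),"ang",np.arctan2(-(b[1]-b[0])[0],(b[1]-b[0])[1]).round(3),"mid",b.mean(0).round(4))
c=np.load("c_blue.npy",allow_pickle=True).item()
Zb=lambda p:[(240+x/5,100+y/5) for x,y in p]
P=onplane(c,Zb([(155,118),(585,185),(562,362),(135,305)]),.03)[:,:2]; print("blue top",P.round(4),P.mean(0)); e=P[1]-P[0]+P[2]-P[3]; print(np.arctan2(e[1],e[0]),np.linalg.norm(e)/2)
P=onplane(c,Zb([(182,80),(575,132),(540,388),(155,340)]),.0)[:,:2]; print("blue bot",P.round(4),P.mean(0)); e=P[1]-P[0]+P[2]-P[3]; print(np.arctan2(e[1],e[0]),np.linalg.norm(e)/2)
E
python3 m2.py
```

```text
far edge [[ 0.64927632 -0.08529134]
 [ 0.64387036  0.05406167]] 0.13945783430938238 yaw 0.03877378252420712
O [ 0.5366388  -0.01940908]
orange top? [[ 0.09428128 -0.06069563]
 [ 0.09407278  0.06035766]]
red top [[-0.0117, -0.0374], [-0.0147, 0.0282]] len 0.0657 ang 0.045 mid [-0.0132 -0.0046]
red narrow up [[0.0149, -0.037], [0.0122, 0.0291]] len 0.0662 ang 0.042 mid [ 0.0136 -0.004 ]
red back [[-0.0224, -0.0382], [-0.0244, 0.0283]] len 0.0665 ang 0.03 mid [-0.0234 -0.0049]
plain top [[0.0597, -0.0378], [0.0567, 0.0285], [0.0843, 0.0294], [0.0862, -0.0372]] len 0.0663 ang 0.046 mid [ 0.0717 -0.0043]
plain back [[0.0525, -0.0388], [0.0496, 0.0284]] len 0.0672 ang 0.043 mid [ 0.0511 -0.0052]
blue top [[ 0.4455 -0.2662]
 [ 0.5118 -0.2764]
 [ 0.5087 -0.3035]
 [ 0.4413 -0.2944]] [ 0.47679996 -0.28515836]
-0.14343897580540976 0.06751048697629079
blue bot [[ 0.4467 -0.2594]
 [ 0.5125 -0.268 ]
 [ 0.5072 -0.3106]
 [ 0.4407 -0.3021]] [ 0.47675629 -0.28503325]
-0.12800577644332436 0.06670100516222412
```

```bash
cat >> h.py <<'E'
BO=np.array([.5366,-.0194]); BA=.036
def w(x,y,z):
    """board xy, world z -> world"""
    return np.array([BO[0]+np.cos(BA)*x-np.sin(BA)*y, BO[1]+np.sin(BA)*x+np.cos(BA)*y, z])
def b(P):
    d=np.array(P[:2])-BO; return np.array([np.cos(BA)*d[0]+np.sin(BA)*d[1],-np.sin(BA)*d[0]+np.cos(BA)*d[1]])
E
python3 - <<'E'
from h import *
q=down(np.pi/2+BA+.04)
t=manip.current_clock()
effector.close(10); print("close",manip.current_clock()-t,manip.current_finger_gap())
manip.move_pose(w(-.06,-.003,.11),q)
manip.servo_line(w(-.055,-.003,.046),vel=.12)
print(manip.current_clock(),manip.current_force())
for x in (-.03,-.02,-.01,-.003,.003):
    manip.servo_line(w(x,-.0042,.046),vel=.08); print(x,manip.current_force().round(2),b(manip.current_tool_pos()).round(4))
print(manip.current_clock())
shot("scene","s1"); shot("wrist","w1"); shot("side","d1")
E
python3 -c "
import cv2
im=cv2.imread('pics/s1.png'); cv2.imwrite('pics/s1z.png',cv2.resize(im[160:280,240:380],None,fx=5,fy=5,interpolation=cv2.INTER_CUBIC))
im=cv2.imread('pics/d1.png'); cv2.imwrite('pics/d1z.png',cv2.resize(im[190:290,270:410],None,fx=5,fy=5,interpolation=cv2.INTER_CUBIC))"
```

```text
close 1.4333999999999998 0.0003215761723100179
5.825 [ 0.01596407  0.29501054 -0.56099705]
-0.03 [-1.4   0.05  0.08] [-0.0298 -0.0041]
-0.02 [-1.49 -0.56  0.92] [-0.0202 -0.0042]
-0.01 [-1.67 -0.13  7.08] [-0.0091 -0.0039]
-0.003 [ 0.79 -0.97  8.5 ] [-0.001  -0.0037]
0.003 [-1.1  -0.39  0.96] [ 0.0028 -0.0042]
7.3417
```

View pics/s1z.png

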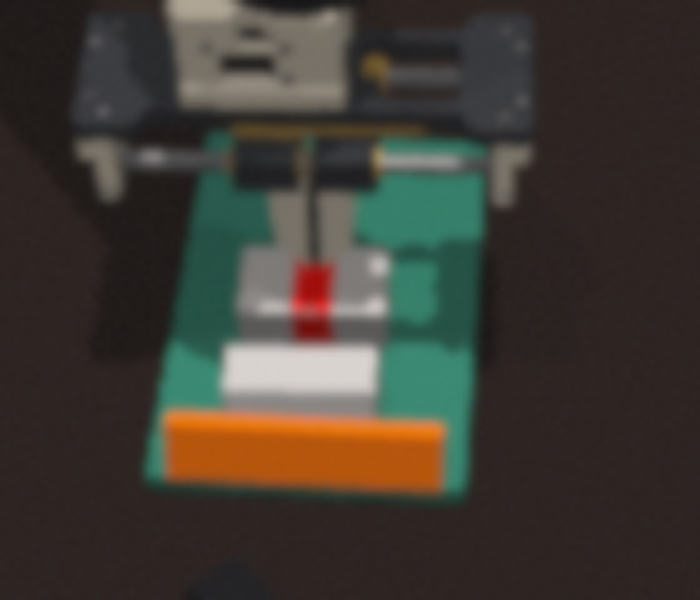

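View pics/d1z.png

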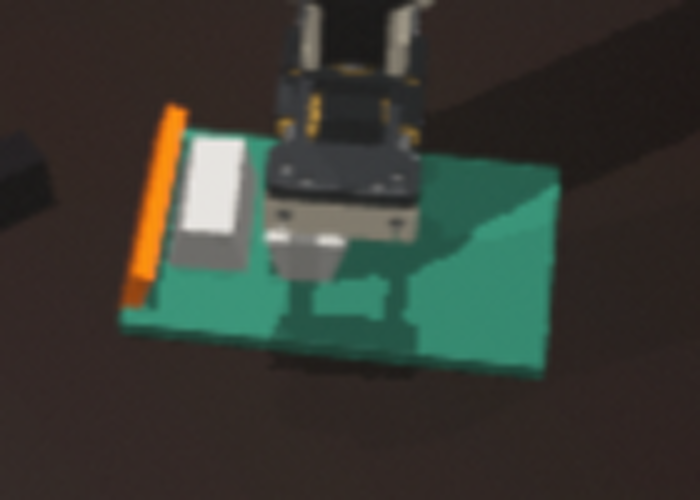

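The side view shows red tipped onto its narrow face, with its wide top edge at about (308,240) in the zoom and its narrow foot below. I'll raise the arm and measure.

Run:
```python
from h import *
manip.servo_line(w(-.01,-.0042,.10),vel=.2)
manip.move_pose([.60,-.015,.17],down(np.pi/2+BA))
c,im=shot("wrist","w2"); np.save("c_w2.npy",c,allow_pickle=True); print(manip.current_clock())
cv2.imwrite("pics/w2z.png",cv2.resize(im[60:290,190:440],None,fx=3,fy=2.5,interpolation=cv2.INTER_CUBIC)[:,:,::-1])
```

```text
8.4583
```

View pics/w2z.png

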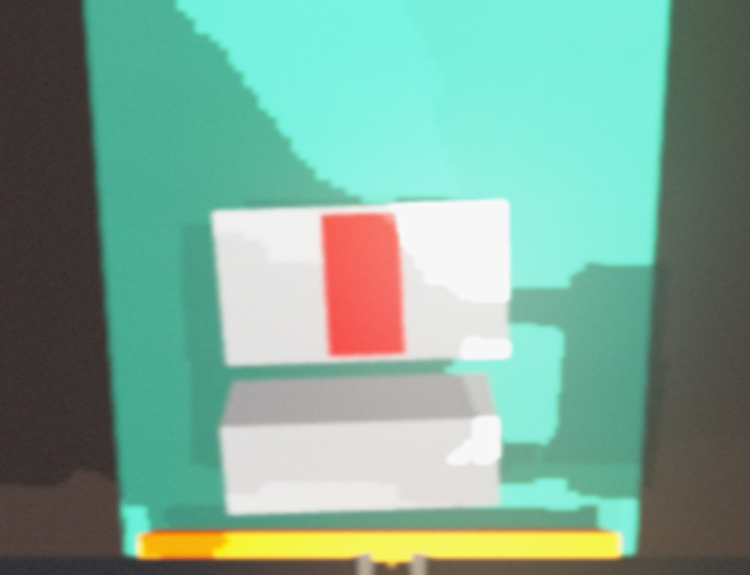

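```bash
cat > m3.py <<'E'
from h import *
c=np.load("c_w2.npy",allow_pickle=True).item()
Z=lambda p:[(190+x/3,60+y/2.5) for x,y in p]
for nm,p,z in [("red",[(212,212),(508,200),(512,357),(228,365)],.042),("plain",[(220,427),(498,415),(500,505),(228,514)],.042)]:
    B=np.array([b(P) for P in onplane(c,Z(p),z)]); e=B[1]-B[0]+B[2]-B[3]
    print(nm,B.round(4).tolist(),B.mean(0).round(4),np.arctan2(-e[0],e[1]).round(3),np.linalg.norm(e)/2)
E
python3 m3.py
```

```text
red [[0.0004, -0.0379], [-0.0028, 0.0289], [0.0399, 0.0309], [0.0422, -0.0357]] [ 0.0199 -0.0034] 0.041 0.06674759259206767
plain [[0.0601, -0.0382], [0.0566, 0.028], [0.0835, 0.0291], [0.0862, -0.0371]] [ 0.0716 -0.0045] 0.047 0.06630265136497823
```

Run:
```python
from h import *
q=down(np.pi/2+BA+.04)
t=manip.current_clock()
effector.open_jaws(); print("open",manip.current_clock()-t)
manip.move_pose(w(.020,-.004,.09),q)
manip.servo_line(w(.020,-.004,.016),vel=.1)
f0=manip.current_force(); print(f0.round(2))
effector.close(25); print("gap",manip.current_finger_gap(),manip.current_force().round(2),manip.current_tool_pos())
q1=down(np.pi/2+BA)
manip.servo_line(w(.030,-.004,.016),ori=q1,vel=.06); print(manip.current_force().round(2))
for x in [.036,.040,.042,.0435,.045,.0462,.0472,.048,.049]:
    manip.servo_line(w(x,-.004,.016),vel=.05); F=manip.current_force(); print(x,b(manip.current_tool_pos()).round(4),manip.current_tool_pos()[2].round(4),F.round(2))
    if F[0]<-11: break
print(manip.current_clock())
shot("wrist","w3")
```

```text
open 1.458400000000001
[-0.23 -0.69 -0.04]
gap 0.06564276651381214 [-0.76 -0.62  3.32] [ 0.55694358 -0.02284157  0.01630423]
[ 0.41 -0.24  2.53]
0.036 [ 0.0353 -0.0037] 0.0163 [-2.76  0.88  7.75]
0.04 [ 0.0384 -0.0036] 0.0163 [-6.39  0.44  9.84]
0.042 [ 0.0393 -0.0036] 0.0163 [-9.47 -0.2  13.69]
0.0435 [ 0.0405 -0.0036] 0.0163 [-10.67  -0.36  14.95]
0.045 [ 0.0421 -0.0036] 0.0163 [-10.39  -0.1   14.49]
0.0462 [ 0.0432 -0.0036] 0.0163 [-9.43 -0.02 14.8 ]
0.0472 [ 0.0441 -0.0036] 0.0163 [-10.09  -0.37  15.11]
0.048 [ 0.0449 -0.0035] 0.0163 [-11.6    0.14  14.73]
14.1333
```

View pics/w3.png

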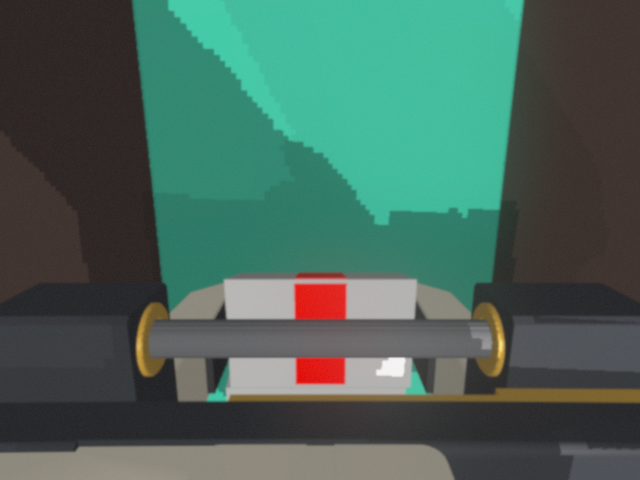

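Run:
```python
from h import *
for x in [.049,.050,.051,.052,.053]:
    manip.servo_line(w(x,-.004,.016),vel=.05); F=manip.current_force(); print(x,b(manip.current_tool_pos()).round(4),manip.current_tool_pos()[2].round(4),F.round(2))
    if F[0]<-15: break
print(manip.current_clock())
```

```text
0.049 [ 0.0459 -0.0036] 0.0163 [-10.44   0.3   14.45]
0.05 [ 0.0459 -0.0036] 0.0163 [-12.85  -0.24  17.08]
0.051 [ 0.0459 -0.0036] 0.0163 [-15.88  -1.31  20.02]
14.9333
```

Run:
```python
from h import *
effector.open_jaws()
p=manip.current_tool_pos(); print(b(p),manip.current_force().round(2))
manip.servo_line(w(.0459,-.0036,.10),vel=.2)
manip.move_pose([.60,-.015,.17],down(np.pi/2+BA))
c,im=shot("wrist","w4"); np.save("c_w2.npy",c,allow_pickle=True); print(manip.current_clock())
cv2.imwrite("pics/w4z.png",cv2.resize(im[60:290,190:440],None,fx=3,fy=2.5,interpolation=cv2.INTER_CUBIC)[:,:,::-1])
```

```text
[ 0.05104262 -0.00397378] [-0.19  0.69  0.18]
16.5833
```

View pics/w4z.png

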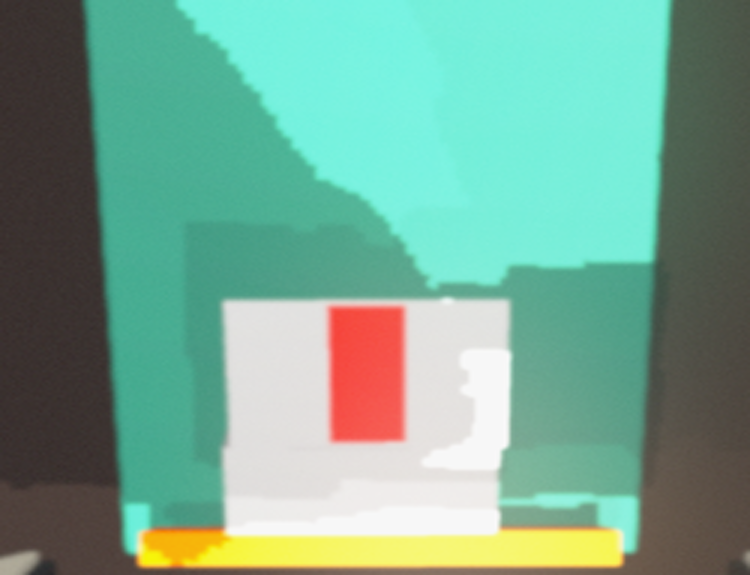

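Run:
```python
from h import *
c=np.load("c_w2.npy",allow_pickle=True).item()
Z=lambda p:[(190+x/3,60+y/2.5) for x,y in p]
for p in onplane(c,Z([(223,300),(510,299),(224,447),(506,446),(226,535),(498,533)]),.042): print(b(p).round(4))
```

```text
[ 0.0246 -0.0364]
[0.0243 0.03  ]
[ 0.0667 -0.0377]
[0.0664 0.0301]
[ 0.0934 -0.0381]
[0.0928 0.0287]
```

```bash
python3 - <<'E'
from h import *
P=np.array([.4768,-.2851]); q=down(-.135)
manip.move_pose([*P,.08],q)
manip.servo_line([*P,.004],vel=.12)
print(manip.current_force().round(2),manip.current_q().round(2))
effector.close(25); print("gap",manip.current_finger_gap(),manip.current_tool_pos())
manip.servo_line([*P,.15],vel=.2); print("F",manip.current_force().round(2),"gap",manip.current_finger_gap())
qb=down(BA)
manip.move_pose(w(.058,-.021,.13),qb)
manip.servo_line(w(.058,-.021,.06),vel=.12)
print(manip.current_clock(),manip.current_force().round(2))
shot("scene","s5"); shot("side","d5")
for z in (.052,.049,.047,.0455):
    manip.servo_line(w(.058,-.021,z),vel=.04); F=manip.current_force(); print(z,manip.current_tool_pos().round(4),F.round(2))
    if F[2]>3: break
E
python3 -c "
import cv2
im=cv2.imread('pics/s5.png'); cv2.imwrite('pics/s5z.png',cv2.resize(im[160:280,240:380],None,fx=5,fy=5,interpolation=cv2.INTER_CUBIC))"
```

```text
[-0.17  0.71  0.48] [ 0.94  0.7  -0.57  1.92  0.58  0.69 -0.12]
gap 0.066047881234642 [ 0.47698089 -0.28539277  0.00444663]
F [-0.16  0.34 -2.16] gap 0.06569312856863639
21.7667 [ 0.26 -0.22 -1.87]
0.052 [ 0.595  -0.0383  0.0517] [ 0.48 -0.03 -2.5 ]
0.049 [ 0.5951 -0.0383  0.0488] [-0.96 -0.57 -1.33]
0.047 [ 0.5952 -0.0383  0.0468] [ 0.13  0.38 -2.33]
0.0455 [ 0.5955 -0.0383  0.0464] [-1.51 -0.26  5.53]
```

View pics/s5z.png

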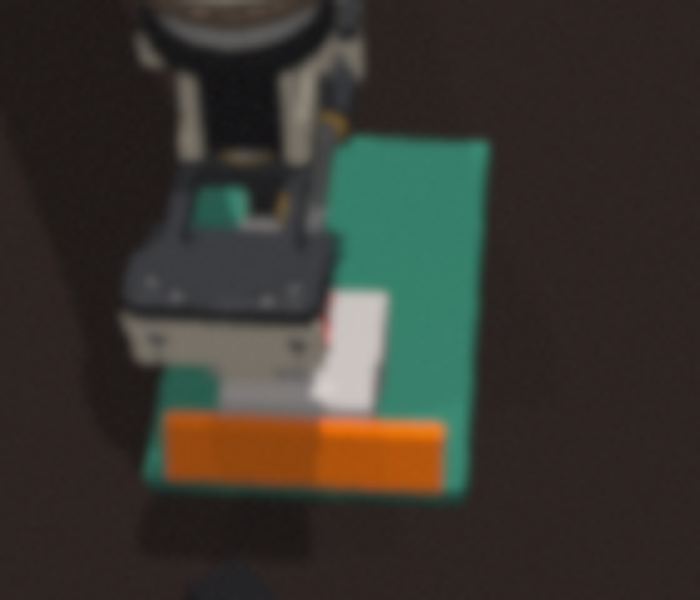

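Run:
```python
from h import *
effector.open_jaws()
manip.servo_line(w(.058,-.021,.12),vel=.2)
manip.move_pose(w(.058,-.075,.2),down(BA))
c,im=shot("wrist","w6"); np.save("c_w6.npy",c,allow_pickle=True)
cv2.imwrite("pics/w6z.png",cv2.resize(im[60:270,190:440],None,fx=3,fy=2.8,interpolation=cv2.INTER_CUBIC)[:,:,::-1])
manip.move_pose([.518,.223,.18],down(0))
c,im=shot("wrist","w7"); np.save("c_w7.npy",c,allow_pickle=True)
cv2.imwrite("pics/w7z.png",cv2.resize(im[60:270,190:440],None,fx=3,fy=2.8,interpolation=cv2.INTER_CUBIC)[:,:,::-1])
print(manip.current_clock())
```

```text
25.9417
```

View pics/w6z.png

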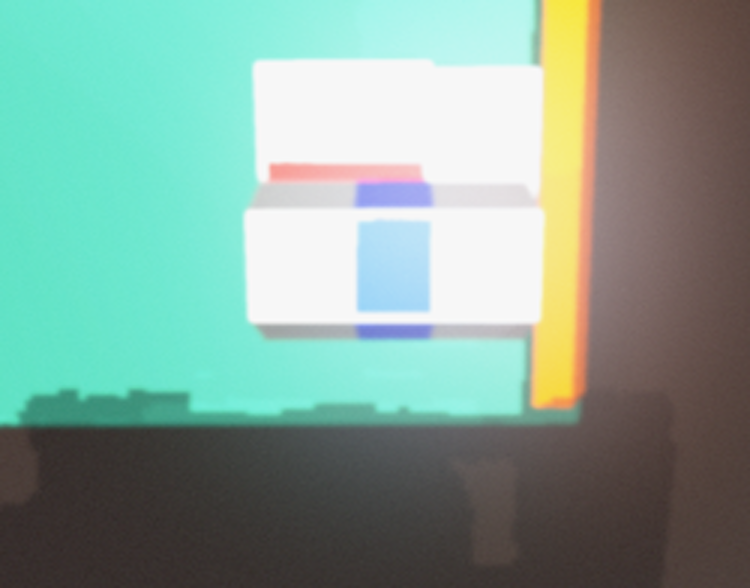

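View pics/w7z.png

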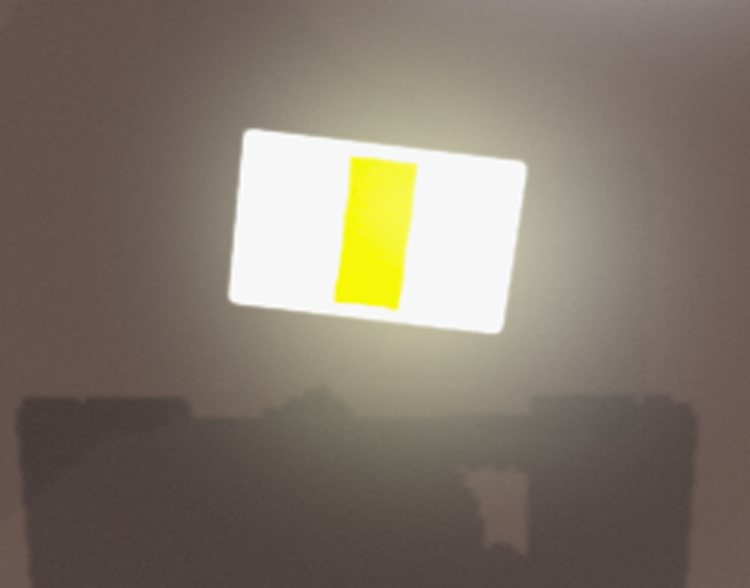

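Run:
```python
from h import *
Z=lambda p:[(190+x/3,60+y/2.8) for x,y in p]
c=np.load("c_w6.npy",allow_pickle=True).item()
B=np.array([b(p) for p in onplane(c,Z([(246,208),(543,208),(541,323),(249,323)]),.072)]); print("blue",B.round(4).tolist(),B.mean(0))
for p in onplane(c,Z([(254,60),(433,60),(542,67)]),.042): print("lower",b(p).round(4))
c=np.load("c_w7.npy",allow_pickle=True).item()
P=onplane(c,Z([(245,129),(526,162),(500,333),(229,301)]),.03)[:,:2]; e=P[1]-P[0]+P[2]-P[3]; print("yel",P.round(4).tolist(),P.mean(0),np.arctan2(e[1],e[0]),np.linalg.norm(e)/2)
```

```text
blue [[0.0243, -0.0069], [0.091, -0.0071], [0.0914, -0.0344], [0.0241, -0.0343]] [ 0.05773192 -0.02068192]
lower [0.024  0.0299]
lower [0.067  0.0298]
lower [0.0932 0.028 ]
yel [[0.4835, 0.3098], [0.5505, 0.3017], [0.5452, 0.2582], [0.4781, 0.2667]] [0.51432364 0.28409737] -0.1232933337609638 0.06758928283372245
```

Run:
```python
from h import *
P=np.array([.5143,.2841]); q=down(-.125)
manip.move_pose([*P,.08],q)
manip.servo_line([*P,.004],vel=.12)
print(manip.current_force().round(2))
effector.close(25); print("gap",manip.current_finger_gap(),manip.current_tool_pos())
manip.servo_line([*P,.15],vel=.2); print("F",manip.current_force().round(2),"gap",manip.current_finger_gap())
qb=down(BA); Y=.0213; X=.0578
manip.move_pose(w(X,Y,.14),qb)
manip.servo_line(w(X,Y,.055),vel=.12)
for z in (.050,.048,.047,.0465,.046,.0455):
    manip.servo_line(w(X,Y,z),vel=.04); F=manip.current_force(); print(z,manip.current_tool_pos()[2].round(4),F.round(2))
    if F[2]>0: break
for y in (.0185,.0165,.015,.0142,.0135,.013):
    manip.servo_line(w(X,y,z),vel=.04); F=manip.current_force(); print(y,b(manip.current_tool_pos()).round(4),F.round(2))
    if F[1]>4: break
print(manip.current_clock())
```

```text
[-0.85  0.37 -0.05]
gap 0.06549258222575755 [0.51458447 0.28415638 0.00439265]
F [-0.38 -0.83 -2.63] gap 0.06587496128845265
0.05 0.0502 [ 0.34 -0.7  -2.36]
0.048 0.048 [-0.05  0.13 -3.16]
0.047 0.047 [ 0.51  0.31 -1.42]
0.0465 0.0465 [ 0.63 -0.45 -2.05]
0.046 0.0464 [-2.21  0.21  3.34]
0.0185 [0.0582 0.019 ] [-1.26  2.15  3.15]
0.0165 [0.0584 0.0171] [-0.97  2.7   5.16]
0.015 [0.0584 0.0156] [0.01 4.34 5.82]
32.6917
```

Run:
```python
from h import *
X=.0578;z=.0462
for y in (.0142,.0134,.0126):
    manip.servo_line(w(X,y,z),vel=.04); F=manip.current_force(); print(y,b(manip.current_tool_pos()).round(4),F.round(2))
    if F[1]>7: break
effector.open_jaws()
p=manip.current_tool_pos()
manip.servo_line([p[0],p[1],.13],vel=.2)
manip.move_pose(w(.058,-.07,.22),down(BA))
c,im=shot("wrist","w8"); np.save("c_w8.npy",c,allow_pickle=True)
cv2.imwrite("pics/w8z.png",cv2.resize(im[60:270,190:440],None,fx=3,fy=2.8,interpolation=cv2.INTER_CUBIC)[:,:,::-1])
_,im=shot("side"); cv2.imwrite("pics/d8z.png",cv2.resize(im[190:290,270:410],None,fx=5,fy=5,interpolation=cv2.INTER_CUBIC)[:,:,::-1])
print(manip.current_clock())
```

```text
0.0142 [0.0582 0.0143] [-0.15  2.94  3.82]
0.0134 [0.0581 0.0136] [0.7  3.03 4.75]
0.0126 [0.0581 0.013 ] [-0.06  4.5   4.67]
35.3083
```

View pics/w8z.png

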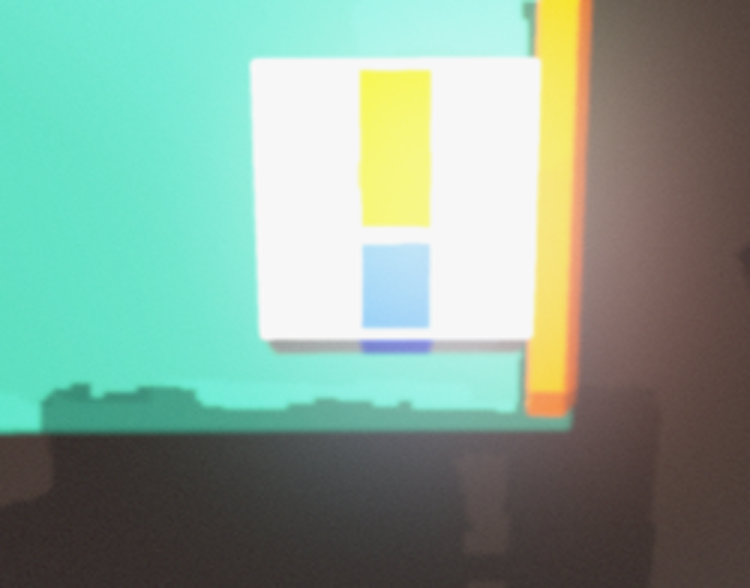

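View pics/d8z.png

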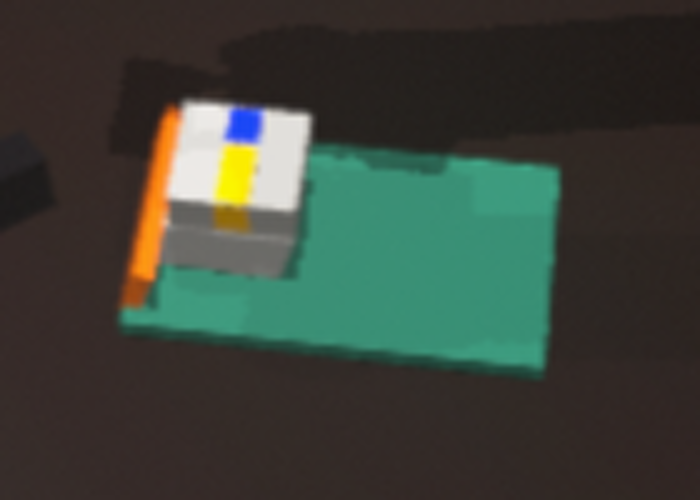

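Run:
```python
from h import *
Z=lambda p:[(190+x/3,60+y/2.8) for x,y in p]
c=np.load("c_w8.npy",allow_pickle=True).item()
for p in onplane(c,Z([(395,148.5),(396,286),(251,58),(540,60),(531,340),(262,340)]),.072): print(b(p).round(4))
manip.move_pose(w(.05,-.0,.2),down(np.pi/2+BA))
c,im=shot("wrist","w9"); np.save("c_w9.npy",c,allow_pickle=True)
cv2.imwrite("pics/w9z.png",cv2.resize(im[60:290,190:440],None,fx=3,fy=2.5,interpolation=cv2.INTER_CUBIC)[:,:,::-1])
```

```text
[0.0573 0.0133]
[ 0.0575 -0.0209]
[0.0239 0.0347]
[0.091  0.0342]
[ 0.0909 -0.0349]
[ 0.0244 -0.0349]
```

View pics/w9z.png

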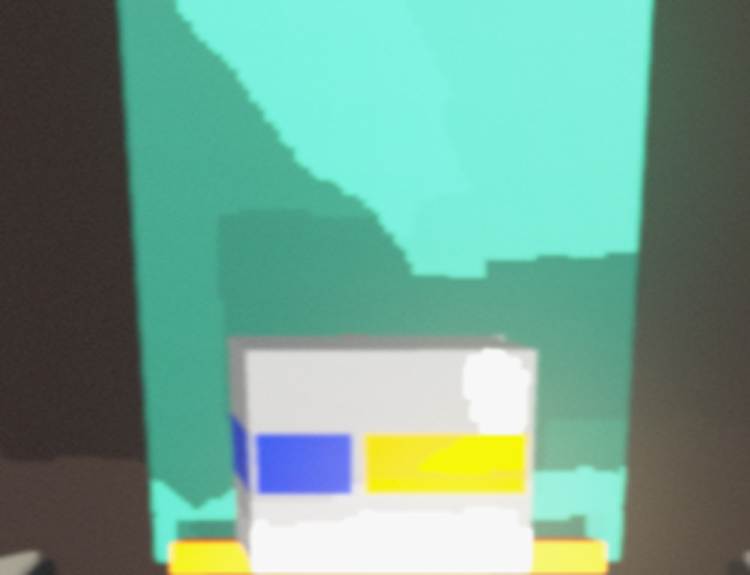

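Run:
```python
from h import *
Z=lambda p:[(190+x/3,60+y/2.5) for x,y in p]
c=np.load("c_w9.npy",allow_pickle=True).item()
for p in onplane(c,Z([(231,338),(505,336)]),.042): print("red back",b(p).round(4))
for p in onplane(c,Z([(246,350),(537,350)]),.072): print("upper back",b(p).round(4))
manip.sleep(.3); print(manip.current_clock()); manip.hand_in()
```

```text
red back [ 0.0252 -0.0406]
red back [0.0247 0.03  ]
upper back [ 0.0244 -0.0333]
upper back [0.0245 0.0348]
36.8083
the job is handed in; nothing more can be done
```

I built the stack and handed it in at about 37 s; no verdict is reported. My last measurements agree with the required layout.

- **Lower layer:** I tipped the red ingot over with a push from the closed fingers. I then gripped it by its ends and slid it along the board without lifting it, until the plain ingot stalled against the backstop at about 16 N. That is a little over the 15 N you said this step needs. Before the top layer went on, red's middle was at board x ≈ 45.5 mm and plain's at ≈ 80 mm, parallel to each other. Red's back top edge was still at 25 mm at the end, which puts its middle at about 46 mm.
- **Top layer:** I placed blue wide face down. I set yellow beside it narrow face down and slid it against blue. Their middles are 34.2 mm apart, their ends are in line to within about 1 mm, both sit at x ≈ 57.5 mm and both are square to the lower layer.
- **Remaining checks:** None of the checks failed or disagreed. I did not re-measure plain directly after the top layer covered it. I did not re-measure the beaker, jar or spatula, but the arm was never brought near them.

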